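# Clamp a mounted metal sample with a slip-clutch thumbscrew

### The job

Slide the sample tray fully home against the end stop of the bench clamp, then turn the blue winged thumbscrew clockwise (seen from above) to bring the foot down on the sample, and tighten until its drag clutch slips for the first time. Stop right at that first slip, since the load keeps growing if you turn on, then let go and leave the sample clamped. Do not push the glassware and bottles about.

Things in the scene. Friction and masses are not known exactly. Their poses are not given: they have to be found in the camera images.
- clamp: Grey bench clamp, screwed down. Origin on the worktop; x is the way the tray slides in, z up. Base plate 96 mm wide, 12 mm thick, x = -165 to +120 mm; two rails beside the tray, tops 24 mm above the worktop. Overhanging arm at x = 24 to 120 mm, 46 mm wide, top 88 mm above the worktop; column from x = 84 mm. Screw axis vertical at x = 50, y = 0 mm.
- home (a point): Point of the clamp on the screw axis, on the floor between the rails (12 mm above the worktop). When the tray is fully home its origin lies here.
- tray: Loose aluminium sample tray, 0.3 to 0.6 kg, plate 170 x 50 x 8 mm between the rails (1.5 mm play each side), starts 40 to 70 mm out. Carries a fixed black resin sample, 36 mm across, with a copper face, and an upright black tab. Origin on its underside below the sample; x points the way in, z up; plate from x = -145 to +25 mm.
- tab (a point): Centre of the tray's upright black tab by which it is slid: 26 mm long (tray x), 12 mm thick (tray y), its top 71 mm above the worktop; this point lies 120 mm behind the sample's centre and 50 mm above the worktop. Pinch it across its thickness from above.
- mount (a point): Point of the tray on top of its plate (20 mm above the worktop) at the centre of the sample's foot. The sample's height above this point differs from piece to piece, 15.5 to 20.5 mm. The round brass clamping foot under the clamp's arm, 28 mm across, starts some 1.5 to 8.5 mm above the sample's top; nothing measures that gap. The foot moves only up and down.
- knob_grip (a point): On the screw axis in the wing of the blue thumbscrew, 121 mm above the worktop. Its x axis runs along the wing: a flat bar 44 mm long, 12 mm thick (its y), from 102 to 132 mm above the worktop, over a round skirt 27 mm across. Pinch it across the 12 mm from above. Clockwise seen from above lowers the foot 2.5 mm a radian; it may take more than one grasp, and the screw holds itself when let go.
- collar (a point): On the screw axis at the arm's top (88 mm above the worktop), at the brass collar with the drag clutch. Free turning takes 0.20 N m either way. With the foot on the sample, clockwise torque climbs within 0.3 to 0.5 rad to 0.30 N m (45 N on the sample; backing off then takes 0.10): the clutch slips, the knob turns while collar and foot stand still. Drag grows 0.08 N m per radian of slip.
- beaker: Bystander: small glass beaker, 61 x 65 x 82 mm; origin at the centre of its underside.
- dropper_bottle: Bystander: dropper bottle with a red rubber teat, 30 mm across, 86 mm high; origin at the centre of its underside.
- vial: Bystander: slim clear bottle with a white cap, 45 mm across, 176 mm high; origin at the centre of its underside.
Not all that is in view belongs to the job. What is shaped like the tray but green or red is not meant.

How it is judged:
By the outcome, as a careful person would: the job done as asked, in the order asked, and still so for the second after the job is handed in, with the robot touching nothing.
It also fails if it takes over 72 s, if anything falls off the work surface, if the arm or the gripper's body presses on something with over 40 N, if the wrist force passes 120 N, or if a joint passes its speed limit or range.

### The arm

A 6-joint arm with a two-finger parallel gripper is mounted at the origin on a cart in front of the work surface, level with it; the furniture and walls round the work are solid. World frame = base frame: x ahead of the robot, y to its left, z up, the work surface at z = 0. Lengths are in mm, angles in rad, forces in N, time in s.
With the tool pointing down it reaches from about 350 to 775 mm from the base axis. Payload 7.3 kg.
Tool frame: the origin (TCP) lies midway between the tips of the shut fingers; the grasp point (between the pads) lies 19 mm behind it; z points along the fingers, y is the direction in which the jaws open and shut (so a half turn about z gives the same grasp; the last joint's range is limited). The gripper opens to 92 mm and grips with 3 to 60 N. Pads are 19 mm wide; open, the fingers measure 130 mm over their backs; the gripper's body (75 mm by 190 mm) begins 47 mm behind the grasp point.
Start: joints at [-1.36, 0.342, 1.524, -0, 1.275, -0.146], TCP at [183.394, -491.947, 226.741] pointing down, gripper open.
Joint ranges: [-2.53, 2.53], [-0.77, 2.02], [0.04, 2.7], [-1, 4.14], [0.28, 2.66], [-3.11, 3.11]. Speed limits (rad/s): [2.57, 2.57, 3.14, 3.14, 3.14, 3.14].

### API

Orientations are given as a 3x3 rotation matrix whose columns are the frame's x, y, z axes.
In Python, from station import arm, get_image, camera_params gives the robot as it stands.
- The arm moves only by the tool apply_moves, never from a script. Its argument "targets" is one flat list of numbers, 7 for each row, row after row: the finger opening in m, from 0 to 0.0918, then the shift along the tool's x, y, z in m, then the turn, a rotation vector about the tool's x, y, z in rad. A call has 1 to 8 rows; each row shifts and turns the commanded pose from where the row before left it, along the tool's axes as they then stand; what a row does not reach is not made up. A row lasts 1/10 s, in which the tool goes at most 50 mm and 8.59 degrees, less where a joint would pass 70% of its speed; a pose out of reach is approached as far as the arm can. A call with a gripper value outside its range is refused whole. The fingers move at their own pace and stop on an object; "grip_force" is the grip in N (left out, the last holds). Time passes only in rows, so rows that do not move let the fingers close. It gives the time, the measured TCP pose, the force and the opening at its end, in the units of the state.
- arm.state(): the state, without advancing time (a new reading comes with each control period).
- get_image(name): name is "side" or "top" or "wrist"; returns the picture (480x640x3 uint8, red, green, blue); there is no depth.
- camera_params(name): a dict with "mtx" (3x3 intrinsics, pixels), "camera_from_world" (4x4, takes a point from world to camera coordinates). Camera axes: x right, y up, looking along -z (the intrinsics and any distortion apply to the point x, -y, -z); pixel columns grow to the right and rows downward; lengths in mm; the calibration is good to about 2 mm. A picture is of the moment at which its call begins: read the wrist's pose just before it. camera_params takes no time and is no camera call; for the wrist camera it gives the pose at the moment of the call.
- arm.hand_in(): hands the job in, once; it reports no verdict.
The state is a dict: "time": time; "joint_positions": joint angles; "joint_vel": joint speeds; "tau": joint torques, N m; "tcp_pos": TCP position; "ee_rot": TCP orientation; "ft_force": force on the tool from outside, world axes, zero at the start; "torque": the same for the moment, N m; "finger_gap": finger opening in mm.
Only numpy, scipy, OpenCV 4.12 (cv2) and the standard library are available. Lean on these libraries where they do the work, as an engineer would, in place of code of your own. Each camera call takes 0.05 s, during which the arm holds its last target.

## Working session

There is one attempt and no reset: what is moved stays moved. The work goes in short steps, Python scripts to look and compute and a tool call to move; the robot and the scene stay as the last step left them, time stands still between calls to the robot, and variables do not carry over. Pictures are saved under pics/ and viewed, and the job is handed in when it is done.

Besides the shell and the picture viewer there is one more tool, called after ">>>" by a JSON object that holds its "api" and its "payload". apply_moves: Moves the arm, as the interface text tells. Its arguments: {"type":"object","properties":{"targets":{"type":"array","items":{"type":"number"}},"grip_force":{"type":"number"}},"required":["targets"]}

```bash
ls; mkdir -p pics; python3 - <<'E'
from station import arm,get_image,camera_params
import cv2,numpy as np
np.set_printoptions(precision=4,suppress=True)
for n in ["side","top"]:
    im=get_image(n); cv2.imwrite(f"pics/{n}0.png",im[:,:,::-1])
    p=camera_params(n); print(n,p)
print(arm.state())
E
```

```text
pics
side {'mtx': array([[462.2595,   0.    , 319.5316],
       [  0.    , 462.2595, 238.1083],
       [  0.    ,   0.    ,   1.    ]]), 'camera_from_world': array([[  -0.9998,   -0.0178,   -0.0038,  531.2594],
       [   0.0058,   -0.5085,    0.8611,  -76.9912],
       [  -0.0173,    0.8609,    0.5085, -881.205 ],
       [   0.    ,    0.    ,    0.    ,    1.    ]])}
top {'mtx': array([[481.7792,   0.    , 325.835 ],
       [  0.    , 481.7792, 234.9658],
       [  0.    ,   0.    ,   1.    ]]), 'camera_from_world': array([[    0.0152,    -0.9999,    -0.002 ,   -17.7555],
       [    0.9985,     0.0151,     0.0535,  -530.8693],
       [   -0.0535,    -0.0028,     0.9986, -1112.3263],
       [    0.    ,     0.    ,     0.    ,     1.    ]])}
{'time': 0.1, 'joint_positions': array([-1.36  ,  0.3427,  1.5249, -0.    ,  1.2754, -0.146 ]), 'joint_vel': array([ 0.0014, -0.0001, -0.0014,  0.0012, -0.0003,  0.0004]), 'tau': array([  0.0012, -43.2006, -24.4693,   0.0719,   0.0526,  -0.0001]), 'tcp_pos': array([ 183.2965, -491.5845,  226.1024]), 'ee_rot': array([[ 0.937 ,  0.3493, -0.0003],
       [ 0.3493, -0.937 ,  0.0013],
       [ 0.0002, -0.0014, -1.    ]]), 'ft_force': array([-0.4596,  0.1272, -0.2673]), 'torque': array([-0.0431,  0.0184, -0.0311]), 'finger_gap': 91.7335747176709}
```

View pics/side0.png

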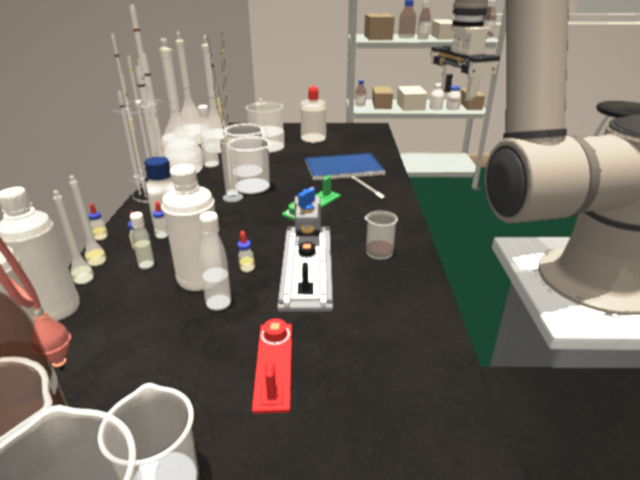

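View pics/top0.png

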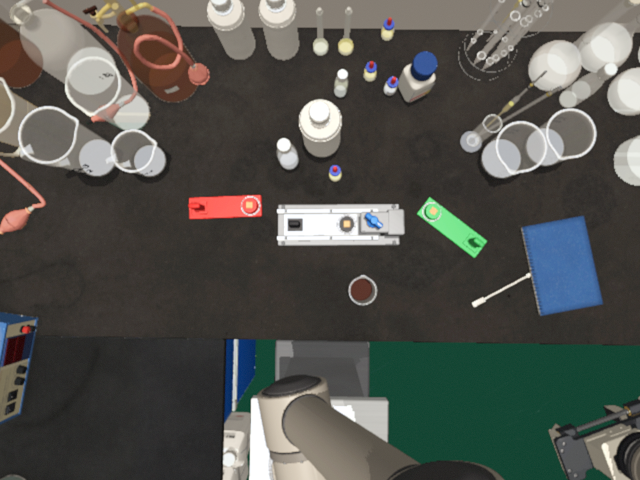

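The side view shows the grey clamp around (306,265), tab at (305,277) and blue wing at (307,197). In the top view the tab is at (295,224), the sample at (347,224) and the wing at (373,221). There are three tray-like things: red at (225,207), green at (452,227), and aluminium in the grey clamp at (320,225). The aluminium one fits. I'll confirm it in an enlarged crop.

```bash
python3 - <<'E'
import cv2
t=cv2.imread("pics/top0.png"); s=cv2.imread("pics/side0.png")
cv2.imwrite("pics/topc.png",cv2.resize(t[190:260,265:415],None,fx=5.3,fy=5.3,interpolation=cv2.INTER_CUBIC))
cv2.imwrite("pics/sidec.png",cv2.resize(s[175:315,250:410],None,fx=4.2,fy=4.2,interpolation=cv2.INTER_CUBIC))
E
```

```text
(no output)
```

View pics/topc.png

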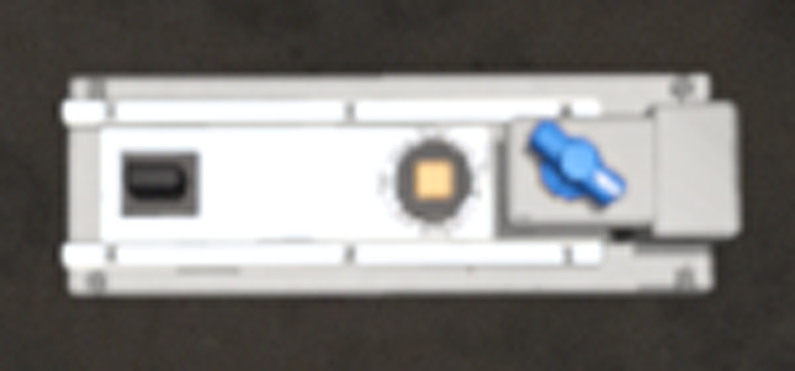

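View pics/sidec.png

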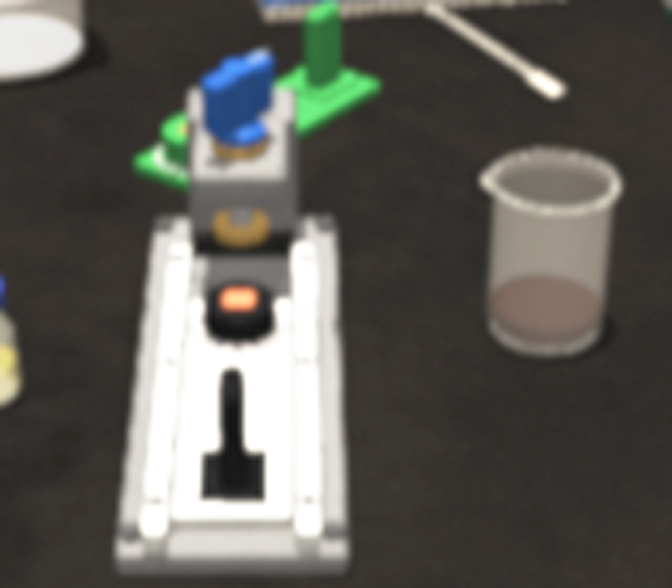

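The crops confirm it: silver tray in the grey clamp, black tab, copper-faced sample, blue wing over the arm. I'll measure by casting rays onto the known heights.

```bash
cat > h.py <<'E'
import numpy as np,cv2
from station import arm,get_image,camera_params
np.set_printoptions(precision=3,suppress=True)
def cast(p,uv,z):
    K=p["mtx"];T=p["camera_from_world"];R=T[:3,:3];c=-R.T@T[:3,3]
    d=np.linalg.inv(K)@np.array([uv[0],uv[1],1.]);d=R.T@np.array([d[0],-d[1],-d[2]])
    return c+d*(z-c[2])/d[2]
def proj(p,X):
    T=p["camera_from_world"];q=T[:3,:3]@np.asarray(X,float)+T[:3,3];q=np.array([q[0],-q[1],-q[2]]);q=p["mtx"]@q;return q[:2]/q[2]
def ray(p,uv):
    a=cast(p,uv,0);b=cast(p,uv,300);return a,(b-a)/np.linalg.norm(b-a)
def tri(p1,u1,p2,u2):
    a,d=ray(p1,u1);b,e=ray(p2,u2)
    s=np.linalg.lstsq(np.c_[d,-e],b-a,rcond=None)[0]
    P,Q=a+d*s[0],b+e*s[1];return (P+Q)/2,np.linalg.norm(P-Q)
E
python3 - <<'E'
from h import *
p=camera_params("top");s=camera_params("side")
im=cv2.imread("pics/top0.png");si=cv2.imread("pics/side0.png")
f=lambda u,v:(265+u/5.3-.4,190+v/5.3-.4)
g=lambda u,v:(250+u/4.2-.4,175+v/4.2-.4)
for n,uv,z in [("baseTL",(68,76),12),("baseBL",(68,292),12),("baseTR",(712,76),12),("baseBR",(712,292),12),("tabtop",(156,180),71),("sample",(433,180),38),("armTL",(508,120),88),("armBL",(506,226),88),("colTR",(740,106),88),("colBR",(740,236),88),("trayTL",(100,128),20),("trayBL",(100,240),20)]:
    print(n,cast(p,f(*uv),z))
for n,uv,z in [("baseL",(118,560),12),("baseR",(346,560),12),("tabtop",(232,376),71),("sample",(238,298),38)]:
    print("side",n,cast(s,g(*uv),z))
print("tri sample",tri(p,f(433,180),s,g(238,298)))
for nm,i,pp in (("top",im,p),("side",si,s)):
    h=cv2.cvtColor(i,cv2.COLOR_BGR2HSV)
    m=cv2.inRange(h,(100,120,60),(118,255,255)); 
    n,l,st,c=cv2.connectedComponentsWithStats(m)
    for k in range(1,n):
        if st[k,4]>40 and (260<c[k][0]<420) and 150<c[k][1]<260:
            ys,xs=np.nonzero(l==k);r=cv2.minAreaRect(np.c_[xs,ys].astype(np.float32))
            print(nm,st[k],c[k],r)
            print([cast(pp,q,z) for q,z in((r[0],121),(r[0],132))])
            if nm=="top": print("box",[cast(pp,q,132) for q in cv2.boxPoints(r)])
E
```

```text
baseTL [602.531 105.198  12.   ]
baseBL [506.685 103.228  12.   ]
baseTR [ 606.799 -180.401   12.   ]
baseBR [ 510.982 -181.078   12.   ]
tabtop [552.357  61.197  71.   ]
sample [556.675 -56.279  38.   ]
armTL [578.101 -84.973  88.   ]
armBL [534.214 -84.646  88.   ]
colTR [ 585.345 -180.761   88.   ]
colBR [ 531.538 -181.109   88.   ]
trayTL [578.818  89.806  20.   ]
trayBL [529.474  88.824  20.   ]
side baseL [600.87  110.543  12.   ]
side baseR [508.08  109.321  12.   ]
side tabtop [555.372  63.689  71.   ]
side sample [558.415 -51.684  38.   ]
tri sample (array([557.789, -56.392,  35.05 ]), np.float64(1.763854651287354))
top [329 165  12  11  51] [334.647 170.235] ((334.5000305175781, 169.50001525878906), (9.899494171142578, 9.899494171142578), 45.0)
[array([665.373, -26.372, 121.   ]), array([663.272, -26.226, 132.   ])]
box [array([663.053, -11.467, 132.   ]), array([678.172, -26.014, 132.   ]), array([663.49 , -40.984, 132.   ]), array([648.394, -26.438, 132.   ])]
top [365 213  16  15 132] [371.742 220.386] ((372.25, 221.25), (19.091880798339844, 9.899494171142578), 45.0)
[array([ 555.943, -107.928,  121.   ]), array([ 555.024, -106.901,  132.   ])]
box [array([561.537, -85.345, 132.   ]), array([576.495, -99.866, 132.   ]), array([ 548.517, -128.44 ,  132.   ]), array([ 533.602, -113.92 ,  132.   ])]
side [ 306  153   77   22 1180] [342.708 163.596] ((344.0058898925781, 163.57647705078125), (18.17707061767578, 75.08588409423828), 85.60128784179688)
[array([ 479.272, -280.038,  121.   ]), array([ 480.304, -251.967,  132.   ])]
side [298 188  18  21 280] [306.196 197.7  ] ((306.5, 198.0), (20.0, 17.0), 90.0)
[array([558.303, -95.72 , 121.   ]), array([557.137, -72.776, 132.   ])]
```

```bash
python3 - <<'E'
from h import *
t=cv2.imread("pics/top0.png"); s=cv2.imread("pics/side0.png")
cv2.imwrite("pics/topv.png",cv2.resize(t[90:320,260:420],None,fx=2.6*1,fy=2.6,interpolation=cv2.INTER_CUBIC))
cv2.imwrite("pics/sidev.png",cv2.resize(s[150:320,180:280],None,fx=3.5,fy=3.5,interpolation=cv2.INTER_CUBIC))
E
```

```text
(no output)
```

View pics/topv.png

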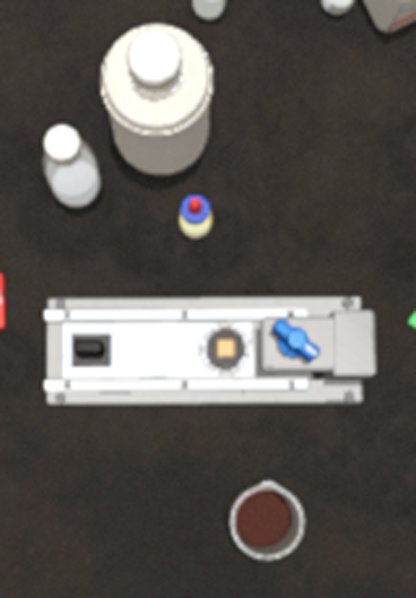

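View pics/sidev.png

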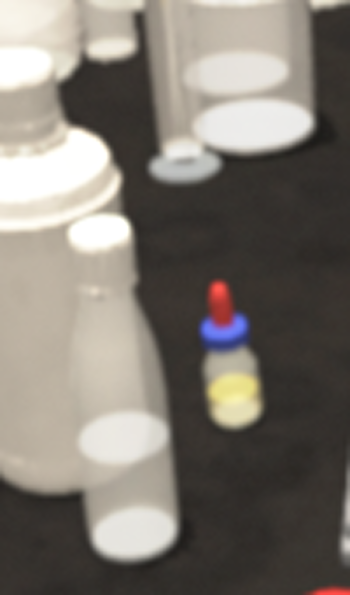

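>>> {"api": "apply_moves", "payload": {"targets": [0.0918,0.032,-0.023,0,0,0,0,0.0918,0.032,-0.023,0,0,0,0,0.0918,0.032,-0.023,0,0,0,0,0.0918,0.032,-0.023,0,0,0,0,0.0918,0.032,-0.023,0,0,0,0,0.0918,0.032,-0.023,0,0,0,0,0.0918,0.032,-0.023,0,0,0,0,0.0918,0.032,-0.023,0,0,0,0]}}

```text
time: 0.9
tcp_pos: [359.5, -228.6, 226.6]
ee_rot: [[0.937, 0.349, -0.0], [0.349, -0.937, 0.0], [-0.0, -0.0, -1.0]]
ft_force: [0.5, -1.5, 0.6]
finger_gap: 91.7
```

The vial's cap in the top view is at about (284,145), its base in the side view at (218,303). The dropper bottle is at (335,174) and the beaker at (362,291). Next I'll work out their clearances.

```bash
python3 - <<'E'
from h import *
p=camera_params("top");s=camera_params("side")
print("vial",cast(p,(284,144.6),176),cast(s,(218,302.5),0))
print("drop",cast(p,(335,169),86),cast(s,(180+235/3.5,150+412/3.5),0))
print("beaker",cast(p,(362,291),82))
E
```

```text
vial [704.153  77.206 176.   ] [710.635  82.103   0.   ]
drop [673.189 -27.922  86.   ] [675.496 -28.188   0.   ]
beaker [406.131 -90.727  82.   ]
```

>>> {"api": "apply_moves", "payload": {"targets": [0.0918,0.032,-0.023,0,0,0,0,0.0918,0.032,-0.023,0,0,0,0,0.0918,0.032,-0.023,0,0,0,0,0.0918,0.032,-0.023,0,0,0,0,0.0918,0.032,-0.023,0,0,0,-0.13,0.0918,0,0,0,0,0,-0.14,0.0918,0,0,0,0,0,-0.14,0.0918,0,0,0,0,0,-0.14]}}

```text
time: 1.7
tcp_pos: [468.6, -65.9, 226.2]
ee_rot: [[0.611, 0.792, -0.001], [0.792, -0.611, 0.0], [-0.0, -0.001, -1.0]]
ft_force: [0.2, 0.3, 0.9]
finger_gap: 91.6
```

>>> {"api": "apply_moves", "payload": {"targets": [0.0918,0,0,0,0,0,-0.14,0.0918,0,0,0,0,0,-0.14,0.0918,0,0,0,0,0,-0.14,0.0918,0,0,0,0,0,-0.14,0.0918,0,0,0,0,0,-0.12]}}

```text
time: 2.2
tcp_pos: [468.5, -66.4, 226.4]
ee_rot: [[-0.022, 1.0, -0.001], [1.0, 0.022, 0.0], [0.0, -0.001, -1.0]]
ft_force: [0.2, 0.2, 0.2]
finger_gap: 91.8
```

```bash
python3 - <<'E'
from h import *
w=camera_params("wrist")
im=get_image("wrist"); cv2.imwrite("pics/w1.png",im[:,:,::-1])
np.save("w1.npy",w,allow_pickle=True)
s=arm.state();print(s["tcp_pos"],s["ee_rot"],s["joint_positions"],w)
T=w["camera_from_world"];print(-T[:3,:3].T@T[:3,3])
E
```

```text
[468.453 -66.41  226.344] [[-0.027  1.    -0.001]
 [ 1.     0.027  0.   ]
 [ 0.    -0.001 -1.   ]] [-0.303  0.248  1.659 -0.     1.235 -0.33 ] {'mtx': array([[385.164,   0.   , 325.069],
       [  0.   , 385.164, 239.87 ],
       [  0.   ,   0.   ,   1.   ]]), 'camera_from_world': array([[   1.   ,    0.021,   -0.002, -466.331],
       [  -0.021,    0.966,   -0.259,  106.19 ],
       [  -0.004,    0.259,    0.966, -369.958],
       [   0.   ,    0.   ,    0.   ,    1.   ]])}
[467.054   3.337 384.003]
```

View pics/w1.png

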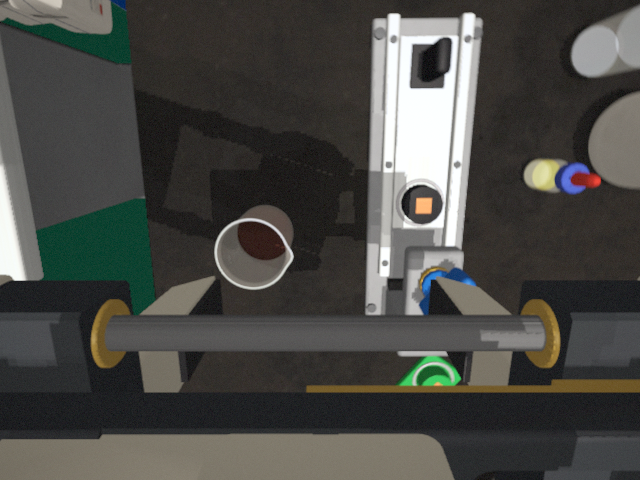

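The wrist view shows the clamp from above: tab top at about (440,57), sample at (423,205), vial at the upper right and dropper at (565,177). I'll check the tab against this view.

```bash
python3 - <<'E'
from h import *
i=cv2.imread("pics/w1.png")
cv2.imwrite("pics/w1c.png",cv2.resize(i[10:230,360:490],None,fx=3.4,fy=2.7*1.0,interpolation=cv2.INTER_CUBIC) if 0 else cv2.resize(i[10:230,360:490],None,fx=2.7,fy=2.7,interpolation=cv2.INTER_CUBIC))
w=np.load("w1.npy",allow_pickle=True).item()
for n,uv,z in [("sampleCu",(424,205),38),("tabtop far",(440,42),71),("basefarL",(374,18),12),("basefarR",(482,18),12)]: print(n,cast(w,uv,z))
for X in [(555.5,50.5,71),(555.5,76.5,71),(549.5,63.5,71),(561.5,63.5,71)]: print(X,proj(w,X))
E
```

```text
sampleCu [557.495 -54.772  38.   ]
tabtop far [549.974  72.601  71.   ]
basefarL [506.625 103.329  12.   ]
basefarR [600.066 105.289  12.   ]
(555.5, 50.5, 71) [444.423  74.373]
(555.5, 76.5, 71) [448.015  36.357]
(549.5, 63.5, 71) [438.158  55.403]
(561.5, 63.5, 71) [454.237  55.773]
```

View pics/w1c.png

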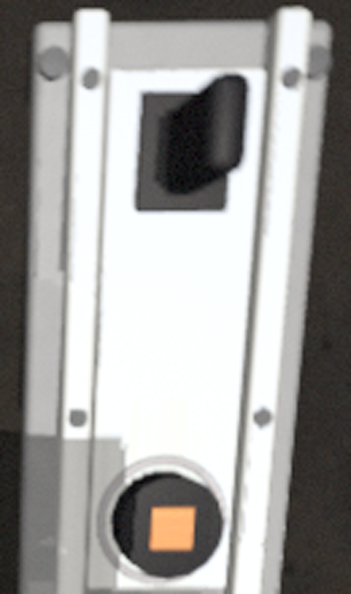

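>>> {"api": "apply_moves", "payload": {"targets": [0.0918,0.032,0.0225,0,0,0,0,0.0918,0.032,0.0225,0,0,0,0,0.0918,0.032,0.0225,0,0,0,0,0.0918,0.032,0.0225,0,0,0,0.012,0.06,0,0,0.04,0,0,0,0.05,0,0,0.04,0,0,0,0.05,0,0,0.04,0,0,0,0.05,0,0,0.02,0,0,0]}}

```text
time: 3.05
tcp_pos: [554.5, 63.1, 82.9]
ee_rot: [[-0.002, 1.0, -0.006], [1.0, 0.002, -0.0], [0.0, -0.006, -1.0]]
ft_force: [-0.5, 0.3, 0.6]
finger_gap: 64.6
```

```bash
python3 - <<'E'
from h import *
w=camera_params("wrist")
im=get_image("wrist"); cv2.imwrite("pics/w2.png",im[:,:,::-1])
s=arm.state();print(s["tcp_pos"],s["ee_rot"],s["joint_positions"],s["finger_gap"])
print(proj(w,(555,63.5,71)))
E
```

```text
[553.376  63.045  80.886] [[-0.002  1.    -0.009]
 [ 1.     0.002  0.   ]
 [ 0.    -0.009 -1.   ]] [-0.024  0.558  1.615 -0.     0.978 -0.026] 60.34606308120865
[326.892 288.761]
```

View pics/w2.png

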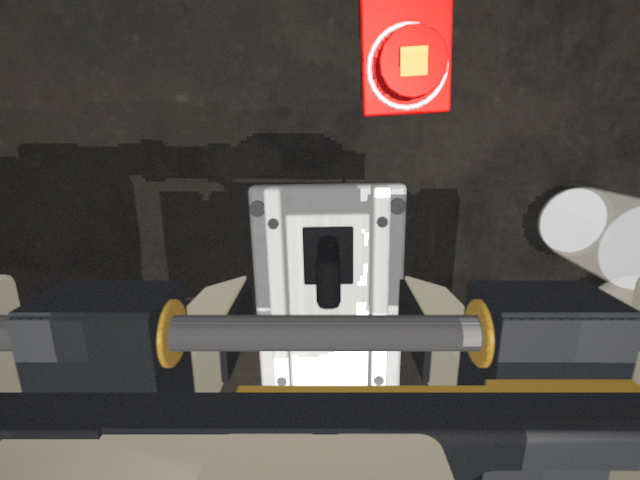

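The tab is centred between the fingers at (328,290), as predicted, and the vial is clear at the right. I'll go down and pinch it.

>>> {"api": "apply_moves", "payload": {"targets": [0.045,0,0.001,0.024,0,0,0,0.045,0,0,0.024,0,0,0,0.0,0,0,0,0,0,0,0.0,0,0,0,0,0,0,0.0,0,0,0,0,0,0,0.0,0,0,0,0,0,0,0.0,0,0,0,0,0,0,0.0,0,0,0,0,0,0], "grip_force": 20}}

```text
time: 3.9
tcp_pos: [557.0, 63.0, 39.7]
ee_rot: [[-0.004, 1.0, -0.001], [1.0, 0.004, -0.0], [-0.0, -0.001, -1.0]]
ft_force: [-5.5, -0.5, 5.6]
finger_gap: 11.6
```

>>> {"api": "apply_moves", "payload": {"targets": [0.0,-0.003,0,0,0,0,0,0.0,-0.006,0,0,0,0,0,0.0,-0.006,0,0,0,0,0,0.0,-0.006,0,0,0,0,0,0.0,-0.006,0,0,0,0,0,0.0,-0.006,0,0,0,0,0,0.0,-0.006,0,0,0,0,0,0.0,-0.006,0,0,0,0,0]}}

```text
time: 4.7
tcp_pos: [557.8, 19.0, 39.7]
ee_rot: [[-0.004, 1.0, 0.001], [1.0, 0.004, 0.001], [0.001, 0.001, -1.0]]
ft_force: [-2.5, 5.8, 3.9]
finger_gap: 11.8
```

>>> {"api": "apply_moves", "payload": {"targets": [0.0,-0.003,0,0,0,0,0,0.0,-0.002,0,0,0,0,0,0.0,-0.0015,0,0,0,0,0,0.0,-0.0015,0,0,0,0,0]}}

```text
time: 5.1
tcp_pos: [557.9, 11.0, 39.7]
ee_rot: [[-0.004, 1.0, 0.001], [1.0, 0.004, 0.001], [0.001, 0.001, -1.0]]
ft_force: [-0.9, 6.7, 5.3]
finger_gap: 11.5
```

>>> {"api": "apply_moves", "payload": {"targets": [0.0,-0.001,0,0,0,0,0,0.0,-0.001,0,0,0,0,0]}}

```text
time: 5.3
tcp_pos: [558.0, 9.2, 39.7]
ee_rot: [[-0.004, 1.0, 0.001], [1.0, 0.004, 0.001], [0.001, 0.001, -1.0]]
ft_force: [-1.6, 10.3, 4.5]
finger_gap: 11.7
```

>>> {"api": "apply_moves", "payload": {"targets": [0.0,-0.001,0,0,0,0,0,0.0,-0.001,0,0,0,0,0]}}

```text
time: 5.5
tcp_pos: [558.0, 9.0, 39.7]
ee_rot: [[-0.003, 1.0, 0.001], [1.0, 0.003, 0.004], [0.004, 0.001, -1.0]]
ft_force: [-0.9, 18.7, 3.8]
finger_gap: 11.8
```

The force climbs to 18.7 N and motion has stopped at y = 9.0. After 54 mm of travel against about 55 expected, this is the end stop. I'll open, rise and look.

>>> {"api": "apply_moves", "payload": {"targets": [0.0,-0.0005,0,0,0,0,0,0.0,0,0,0,0,0,0,0.04,0,0,0,0,0,0,0.04,0,0,0,0,0,0,0.04,0,0,0,0,0,0,0.05,0,0,-0.03,0,0,0,0.05,0,0,-0.04,0,0,0,0.05,0,0,-0.04,0,0,0]}}

```text
time: 6.3
tcp_pos: [557.5, 5.0, 149.7]
ee_rot: [[-0.003, 1.0, -0.001], [1.0, 0.003, -0.0], [-0.0, -0.001, -1.0]]
ft_force: [0.8, 0.2, -0.3]
finger_gap: 49.4
```

>>> {"api": "apply_moves", "payload": {"targets": [0.05,0,0,-0.04,0,0,0,0.05,0,0,0,0,0,0]}}

```text
time: 6.5
tcp_pos: [561.0, 4.7, 194.7]
ee_rot: [[-0.003, 1.0, 0.011], [1.0, 0.003, -0.002], [-0.002, 0.011, -1.0]]
ft_force: [1.1, 0.6, 0.4]
finger_gap: 49.8
```

```bash
python3 - <<'E'
from h import *
w=camera_params("wrist")
im=get_image("wrist"); cv2.imwrite("pics/w3.png",im[:,:,::-1])
np.save("w3.npy",w,allow_pickle=True)
s=arm.state();print(s["tcp_pos"],s["ee_rot"],s["joint_positions"],s["finger_gap"],s["ft_force"])
im=get_image("top"); cv2.imwrite("pics/top3.png",im[:,:,::-1])
im=get_image("side"); cv2.imwrite("pics/side3.png",im[:,:,::-1])
i=im[:,:,::-1]
cv2.imwrite("pics/side3c.png",cv2.resize(i[175:315,250:410],None,fx=4.2,fy=4.2,interpolation=cv2.INTER_CUBIC))
E
```

```text
[559.527   4.851 191.767] [[-0.003  1.     0.007]
 [ 1.     0.003 -0.001]
 [-0.001  0.007 -1.   ]] [-0.128  0.43   1.488 -0.     1.216 -0.131] 49.95289152635166 [ 0.295  0.451 -0.957]
```

View pics/w3.png

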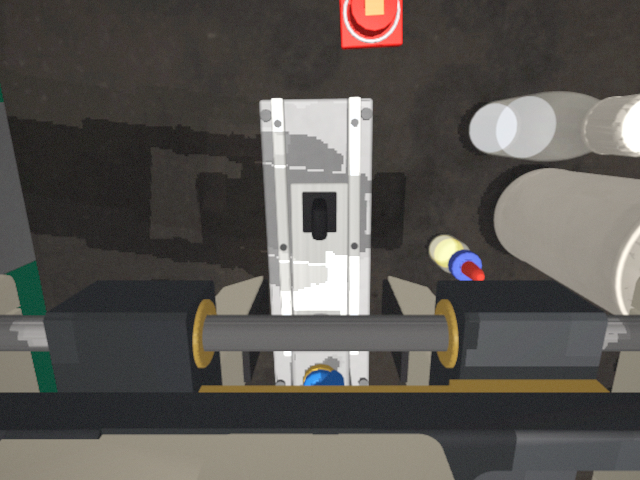

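View pics/side3c.png

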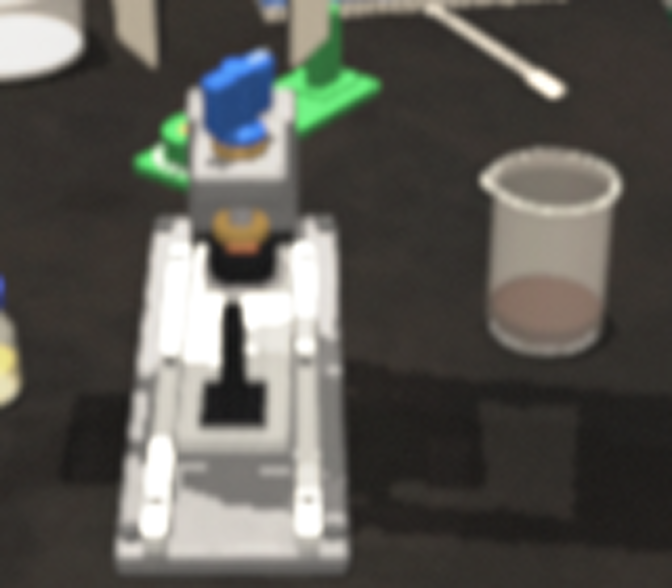

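The tray has moved in and the sample now sits under the brass foot (side crop 242,250). Next I'll check the tray's rear edge (w3, about (319,184)) against the expected position and find the wing direction.

```bash
python3 - <<'E'
from h import *
w=np.load("w3.npy",allow_pickle=True).item();s=camera_params("side");p=camera_params("top")
g=lambda u,v:(250+u/4.2-.4,175+v/4.2-.4)
i=cv2.imread("pics/w3.png");gr=cv2.cvtColor(i,cv2.COLOR_BGR2GRAY)
print("col295",gr[175:195,297]); print("base far edge",gr[94:106,310],cast(w,(310,100),12))
print("tray rear w",cast(w,(297,184.5),20),"side",cast(s,g(235,440),20), "expect y 34.2")
print("basefront side",cast(s,g(232,556),12))
im=cv2.imread("pics/top0.png")
h=cv2.cvtColor(im,cv2.COLOR_BGR2HSV)
m=cv2.inRange(h,(95,80,60),(120,255,255))[205:240,355:395];ys,xs=np.nonzero(m)
P=np.array([cast(p,(x+355,y+205),132)[:2] for x,y in zip(xs,ys)])
c=P.mean(0);u,sv,v=np.linalg.svd(P-c);print(c,sv,v[0],np.arctan2(v[0,1],v[0,0]), len(P))
t=cv2.imread("pics/top3.png");cv2.imwrite("pics/top3c.png",cv2.resize(t[150:300,265:415],None,fx=4,fy=4,interpolation=cv2.INTER_CUBIC))
E
```

```text
col295 [146 145 141 144 144 144 145 144 173 201 213 216 215 215 215 215 216 216
 216 216]
base far edge [ 65  63  64  64  78 163 198 214 225 226 223 220] [549.743 103.403  12.   ]
tray rear w [538.314  34.163  20.   ] side [556.255  37.673  20.   ] expect y 34.2
basefront side [554.575 107.377  12.   ]
[ 556.283 -106.979] [124.818  72.618] [-0.651 -0.759] -2.2803458025308103 153
```

View pics/top3c.png

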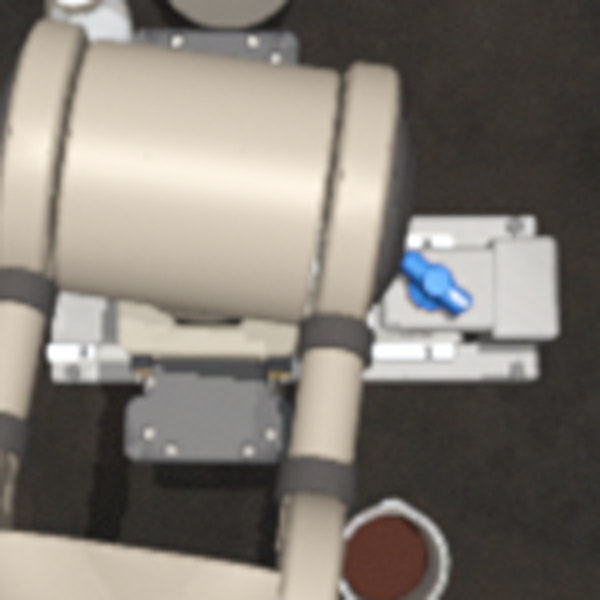

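The tray is home: its rear edge is at y = 34.2 against 34.2 expected, 69 to 70 mm from the base end (70 nominal). The wing runs at yaw 0.861, or equally 4.003. Starting at 4.003 gives j6 about -2.77, which leaves about 5.9 rad of clockwise range for a single grasp. I'll move over the knob and turn to that yaw.

>>> {"api": "apply_moves", "payload": {"targets": [0.05,-0.0385,0,0,0,0,0,0.05,-0.0385,0,0,0,0,0,0.05,-0.0385,0,0,0,0,0,0.05,0,0,0,0,0,-0.135,0.05,0,0,0,0,0,-0.135,0.05,0,0,0,0,0,-0.135,0.05,0,0,0,0,0,-0.135,0.05,0,0,0,0,0,-0.135]}}

```text
time: 7.45
tcp_pos: [557.5, -110.0, 186.6]
ee_rot: [[-0.632, 0.775, -0.004], [0.775, 0.632, 0.001], [0.003, -0.002, -1.0]]
ft_force: [-0.1, -0.0, -0.5]
finger_gap: 49.6
```

>>> {"api": "apply_moves", "payload": {"targets": [0.05,0,0,0,0,0,-0.135,0.05,0,0,0,0,0,-0.135,0.05,0,0,0,0,0,-0.135,0.05,0,0,0,0,0,-0.135,0.05,0,0,0,0,0,-0.135,0.05,0,0,0,0,0,-0.135,0.05,0,0,0,0,0,-0.135,0.05,0,0,0,0,0,-0.135]}}

```text
time: 8.25
tcp_pos: [557.5, -110.0, 186.6]
ee_rot: [[-0.981, -0.192, -0.004], [-0.192, 0.981, 0.001], [0.003, 0.002, -1.0]]
ft_force: [-0.1, 0.0, 0.2]
finger_gap: 50.2
```

>>> {"api": "apply_moves", "payload": {"targets": [0.05,0,0,0,0,0,-0.135,0.05,0,0,0,0,0,-0.135,0.05,0,0,0,0,0,-0.135,0.05,0,0,0,0,0,-0.135,0.05,0,0,0,0,0,-0.135,0.05,0,0,0,0,0,0,0.05,0,0,0,0,0,0]}}

```text
time: 8.95
tcp_pos: [557.8, -110.0, 187.4]
ee_rot: [[-0.653, -0.757, -0.002], [-0.757, 0.653, 0.001], [0.001, 0.002, -1.0]]
ft_force: [0.8, -0.4, -0.8]
finger_gap: 49.9
```

```bash
python3 - <<'E'
from h import *
w=camera_params("wrist")
im=get_image("wrist"); cv2.imwrite("pics/w4.png",im[:,:,::-1])
np.save("w4.npy",w,allow_pickle=True)
s=arm.state();print(s["time"],s["tcp_pos"],s["ee_rot"],s["joint_positions"],s["finger_gap"],s["ft_force"])
print(np.arctan2(s["ee_rot"][1,0],s["ee_rot"][0,0]))
E
```

```text
9.0 [ 557.986 -110.026  187.731] [[-0.653 -0.758 -0.002]
 [-0.758  0.653  0.   ]
 [ 0.001  0.002 -1.   ]] [-0.329  0.455  1.46  -0.     1.229 -2.76 ] 50.27339237971926 [0.52  0.086 0.203]
-2.281829814650593
```

View pics/w4.png

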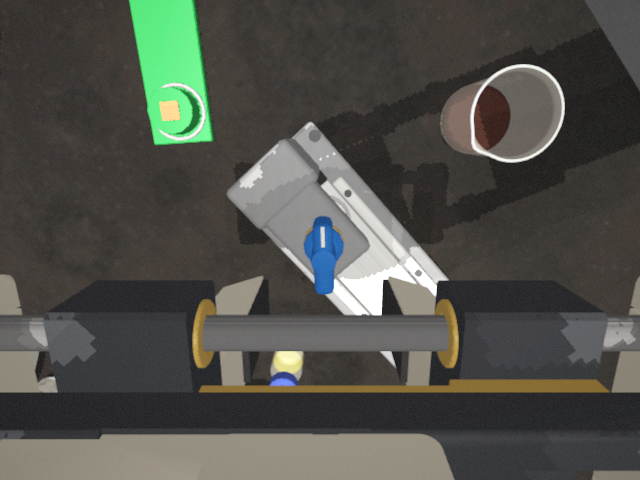

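```bash
python3 - <<'E'
from h import *
w=np.load("w4.npy",allow_pickle=True).item()
i=cv2.imread("pics/w4.png")
cv2.imwrite("pics/w4c.png",cv2.resize(i[200:310,270:380],None,fx=5,fy=5,interpolation=cv2.INTER_CUBIC))
print(proj(w,(557.3,-110.8,132)))
d=np.array([-.653,-.757,0]);n=np.array([-.757,.653,0])
c=np.array([557.3,-110.8,132])
for a in(-22,0,22):
  for b in (-6,6): print(a,b,(proj(w,c+a*d+b*n)-[270,200])*5)
E
```

```text
[324.132 259.161]
-22 -6 [220.348 471.878]
-22 6 [321.093 471.774]
0 -6 [219.    295.844]
0 6 [322.309 295.767]
22 -6 [217.582 110.618]
22 6 [323.588 110.573]
```

View pics/w4c.png

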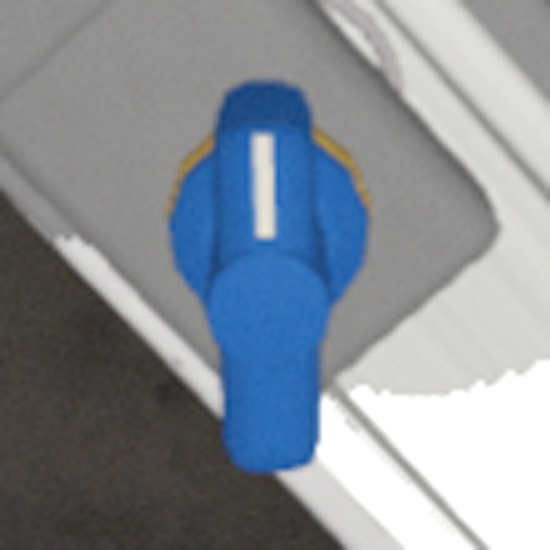

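In the crop the wing lies within about 0.5 mm and 0.02 rad of the jaws' mid-plane, with the hub at about (270,310). It matches the expected position, so I'll go down and pinch.

>>> {"api": "apply_moves", "payload": {"targets": [0.05,0,0,0.028,0,0,0,0.05,0,0,0.028,0,0,0,0.04,0,0,0.026,0,0,0,0.04,0,0,0,0,0,0], "grip_force": 35}}

```text
time: 9.4
tcp_pos: [555.9, -109.3, 103.1]
ee_rot: [[-0.652, -0.758, -0.007], [-0.759, 0.652, 0.002], [0.003, 0.007, -1.0]]
ft_force: [-0.2, 0.8, 0.6]
finger_gap: 41.0
```

```bash
cat > st.py <<'E'
from h import *
s=arm.state();R=s["ee_rot"]
print("t %.2f"%s["time"],s["tcp_pos"],"yaw %.4f"%np.arctan2(R[1,0],R[0,0]),"j6 %.3f"%s["joint_positions"][5],"F",s["ft_force"],"M",s["torque"],"tau6 %.3f"%s["tau"][5],"gap %.2f"%s["finger_gap"], "tilt",R[:2,2])
E
python3 st.py; python3 - <<'E'
from h import *
im=get_image("wrist"); cv2.imwrite("pics/w5.png",im[:,:,::-1])
E
```

```text
t 9.40 [ 555.927 -109.28   103.085] yaw -2.2806 j6 -2.761 F [-0.231  0.803  0.559] M [ 0.197 -0.086 -0.084] tau6 0.001 gap 41.04 tilt [-0.007  0.002]
```

View pics/w5.png

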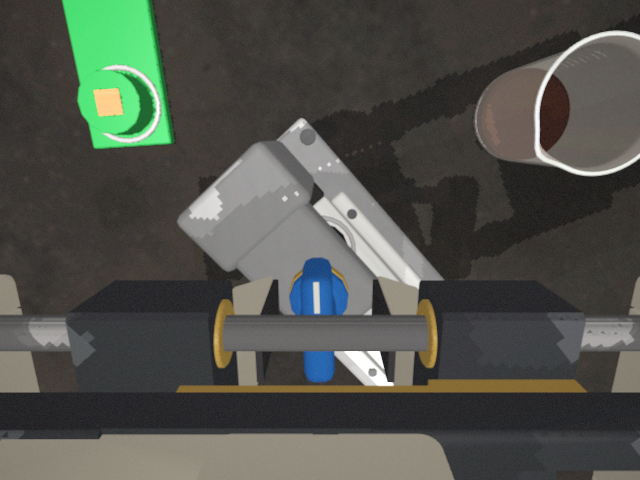

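>>> {"api": "apply_moves", "payload": {"targets": [0.0,0,0,0,0,0,0,0.0,0,0,0,0,0,0,0.0,0,0,0,0,0,0,0.0,0,0,0,0,0,0,0.0,0,0,0,0,0,0,0.0,0,0,0,0,0,0]}}

```text
time: 10.05
tcp_pos: [558.9, -110.3, 107.6]
ee_rot: [[-0.65, -0.76, 0.002], [-0.76, 0.65, -0.001], [-0.001, -0.002, -1.0]]
ft_force: [0.5, -1.0, 5.3]
finger_gap: 11.9
```

```bash
python3 st.py
```

```text
t 10.05 [ 558.943 -110.262  107.563] yaw -2.2783 j6 -2.763 F [ 0.503 -1.021  5.331] M [ 0.08  -0.043  0.066] tau6 0.099 gap 11.91 tilt [ 0.002 -0.001]
```

>>> {"api": "apply_moves", "payload": {"targets": [0.0,0,0,0,0,0,0.05,0.0,0,0,0,0,0,0.1,0.0,0,0,0,0,0,0.1,0.0,0,0,0,0,0,0.05]}}

```text
time: 10.45
tcp_pos: [558.9, -110.2, 107.5]
ee_rot: [[-0.847, -0.531, 0.002], [-0.531, 0.847, -0.001], [-0.001, -0.001, -1.0]]
ft_force: [0.1, -0.5, 5.4]
finger_gap: 11.7
```

```bash
python3 st.py
```

```text
t 10.45 [ 558.887 -110.229  107.549] yaw -2.5816 j6 -2.460 F [ 0.081 -0.547  5.438] M [ 0.157 -0.056  0.223] tau6 -0.011 gap 11.70 tilt [ 0.002 -0.001]
```

>>> {"api": "apply_moves", "payload": {"targets": [0.0,0,0,0,0,0,0.05,0.0,0,0,0,0,0,0.05,0.0,0,0,0,0,0,0.05]}}

```text
time: 10.75
tcp_pos: [558.9, -110.2, 107.5]
ee_rot: [[-0.917, -0.4, 0.001], [-0.4, 0.917, -0.001], [-0.001, -0.001, -1.0]]
ft_force: [-0.3, -0.1, 5.4]
finger_gap: 11.8
```

```bash
python3 st.py
```

```text
t 10.75 [ 558.878 -110.194  107.533] yaw -2.7301 j6 -2.311 F [-0.292 -0.11   5.355] M [ 0.078 -0.098  0.194] tau6 -0.465 gap 11.83 tilt [ 0.001 -0.001]
```

>>> {"api": "apply_moves", "payload": {"targets": [0.0,0,0,0,0,0,0.05,0.0,0,0,0,0,0,0.05]}}

```text
time: 10.95
tcp_pos: [558.9, -110.2, 107.6]
ee_rot: [[-0.952, -0.306, 0.002], [-0.306, 0.952, -0.001], [-0.001, -0.001, -1.0]]
ft_force: [-0.8, -0.4, 5.9]
finger_gap: 11.7
```

```bash
python3 st.py
```

```text
t 10.95 [ 558.888 -110.162  107.562] yaw -2.8301 j6 -2.211 F [-0.805 -0.437  5.875] M [ 0.181 -0.037  0.159] tau6 -0.464 gap 11.71 tilt [ 0.002 -0.001]
```

Mz is about 0.19, which is free turning. tau6 is a quiet signal at constant speed (-0.465), so I'll go on at a steady 0.05 rad per row and watch both.

>>> {"api": "apply_moves", "payload": {"targets": [0.0,0,0,0,0,0,0.05,0.0,0,0,0,0,0,0.05]}}

```text
time: 11.15
tcp_pos: [558.9, -110.2, 107.6]
ee_rot: [[-0.978, -0.21, 0.001], [-0.21, 0.978, -0.001], [-0.001, -0.001, -1.0]]
ft_force: [-1.0, 0.5, 6.1]
finger_gap: 11.7
```

```bash
python3 st.py
```

```text
t 11.15 [ 558.861 -110.172  107.551] yaw -2.9301 j6 -2.111 F [-1.005  0.462  6.051] M [ 0.16  -0.053  0.21 ] tau6 -0.465 gap 11.65 tilt [ 0.001 -0.001]
```

>>> {"api": "apply_moves", "payload": {"targets": [0.0,0,0,0,0,0,0.05,0.0,0,0,0,0,0,0.05]}}

```text
time: 11.35
tcp_pos: [558.9, -110.1, 107.6]
ee_rot: [[-0.994, -0.111, 0.001], [-0.111, 0.994, -0.001], [-0.001, -0.001, -1.0]]
ft_force: [0.9, 0.3, 5.6]
finger_gap: 11.6
```

```bash
python3 st.py
```

```text
t 11.35 [ 558.86  -110.128  107.555] yaw -3.0301 j6 -2.011 F [0.913 0.29  5.564] M [ 0.171 -0.117  0.21 ] tau6 -0.465 gap 11.58 tilt [ 0.001 -0.001]
```

>>> {"api": "apply_moves", "payload": {"targets": [0.0,0,0,0,0,0,0.05,0.0,0,0,0,0,0,0.05,0.0,0,0,0,0,0,0.05,0.0,0,0,0,0,0,0.05]}}

```text
time: 11.75
tcp_pos: [558.9, -110.1, 107.6]
ee_rot: [[-0.996, 0.088, 0.001], [0.088, 0.996, -0.001], [-0.002, -0.0, -1.0]]
ft_force: [-0.0, -0.3, 5.5]
finger_gap: 12.1
```

```bash
python3 st.py
```

```text
t 11.75 [ 558.871 -110.098  107.568] yaw 3.0530 j6 -1.811 F [-0.007 -0.296  5.468] M [ 0.16  -0.06   0.222] tau6 -0.464 gap 12.07 tilt [ 0.001 -0.001]
```

>>> {"api": "apply_moves", "payload": {"targets": [0.0,0,0,0,0,0,0.05,0.0,0,0,0,0,0,0.05,0.0,0,0,0,0,0,0.05,0.0,0,0,0,0,0,0.05]}}

```text
time: 12.15
tcp_pos: [558.9, -110.1, 107.5]
ee_rot: [[-0.959, 0.284, 0.001], [0.284, 0.959, -0.0], [-0.002, -0.0, -1.0]]
ft_force: [0.1, 0.3, 6.1]
finger_gap: 11.6
```

```bash
python3 st.py
```

```text
t 12.15 [ 558.875 -110.061  107.542] yaw 2.8531 j6 -1.611 F [0.124 0.317 6.135] M [ 0.13  -0.075  0.173] tau6 -0.464 gap 11.60 tilt [ 0.001 -0.   ]
```

>>> {"api": "apply_moves", "payload": {"targets": [0.0,0,0,0,0,0,0.05,0.0,0,0,0,0,0,0.05,0.0,0,0,0,0,0,0.05,0.0,0,0,0,0,0,0.05]}}

```text
time: 12.55
tcp_pos: [558.9, -110.0, 107.5]
ee_rot: [[-0.883, 0.469, 0.001], [0.469, 0.883, -0.0], [-0.002, 0.0, -1.0]]
ft_force: [-0.6, 0.5, 4.6]
finger_gap: 11.8
```

```bash
python3 st.py
```

```text
t 12.55 [ 558.882 -110.032  107.538] yaw 2.6531 j6 -1.411 F [-0.649  0.488  4.615] M [ 0.221 -0.126  0.189] tau6 -0.464 gap 11.84 tilt [ 0.001 -0.   ]
```

>>> {"api": "apply_moves", "payload": {"targets": [0.0,0,0,0,0,0,0.05,0.0,0,0,0,0,0,0.05,0.0,0,0,0,0,0,0.05,0.0,0,0,0,0,0,0.05]}}

```text
time: 12.95
tcp_pos: [558.9, -110.0, 107.6]
ee_rot: [[-0.772, 0.635, 0.002], [0.635, 0.772, -0.0], [-0.001, 0.001, -1.0]]
ft_force: [0.1, 0.8, 6.2]
finger_gap: 11.6
```

```bash
python3 st.py
```

```text
t 12.95 [ 558.914 -109.987  107.562] yaw 2.4531 j6 -1.211 F [0.087 0.837 6.229] M [ 0.213 -0.111  0.13 ] tau6 -0.464 gap 11.57 tilt [ 0.002 -0.   ]
```

>>> {"api": "apply_moves", "payload": {"targets": [0.0,0,0,0,0,0,0.05,0.0,0,0,0,0,0,0.05,0.0,0,0,0,0,0,0.05,0.0,0,0,0,0,0,0.05]}}

```text
time: 13.35
tcp_pos: [558.9, -110.0, 107.5]
ee_rot: [[-0.631, 0.776, 0.002], [0.776, 0.631, -0.0], [-0.001, 0.001, -1.0]]
ft_force: [0.4, 0.2, 6.1]
finger_gap: 11.8
```

```bash
python3 st.py
```

```text
t 13.35 [ 558.923 -109.98   107.544] yaw 2.2531 j6 -1.011 F [0.425 0.181 6.077] M [ 0.132 -0.118  0.184] tau6 -0.464 gap 11.78 tilt [ 0.002 -0.   ]
```

>>> {"api": "apply_moves", "payload": {"targets": [0.0,0,0,0,0,0,0.05,0.0,0,0,0,0,0,0.05,0.0,0,0,0,0,0,0.05,0.0,0,0,0,0,0,0.05]}}

```text
time: 13.75
tcp_pos: [559.0, -110.0, 107.6]
ee_rot: [[-0.464, 0.886, 0.002], [0.886, 0.464, -0.0], [-0.001, 0.001, -1.0]]
ft_force: [-0.6, 0.7, 6.2]
finger_gap: 11.6
```

```bash
python3 st.py
```

```text
t 13.75 [ 558.963 -109.956  107.555] yaw 2.0531 j6 -0.811 F [-0.617  0.732  6.227] M [ 0.229 -0.189  0.16 ] tau6 -0.464 gap 11.58 tilt [ 0.002 -0.   ]
```

>>> {"api": "apply_moves", "payload": {"targets": [0.0,0,0,0,0,0,0.05,0.0,0,0,0,0,0,0.05,0.0,0,0,0,0,0,0.05,0.0,0,0,0,0,0,0.05]}}

```text
time: 14.15
tcp_pos: [559.0, -109.9, 107.6]
ee_rot: [[-0.279, 0.96, 0.002], [0.96, 0.279, -0.0], [-0.001, 0.002, -1.0]]
ft_force: [0.9, 0.6, 5.2]
finger_gap: 11.4
```

```bash
python3 st.py
```

```text
t 14.15 [ 559.011 -109.928  107.567] yaw 1.8531 j6 -0.611 F [0.906 0.647 5.197] M [ 0.203 -0.137  0.176] tau6 -0.464 gap 11.42 tilt [ 0.002 -0.   ]
```

>>> {"api": "apply_moves", "payload": {"targets": [0.0,0,0,0,0,0,0.05,0.0,0,0,0,0,0,0.05,0.0,0,0,0,0,0,0.05,0.0,0,0,0,0,0,0.05]}}

```text
time: 14.55
tcp_pos: [559.1, -109.9, 107.5]
ee_rot: [[-0.082, 0.997, 0.002], [0.997, 0.082, -0.0], [-0.0, 0.002, -1.0]]
ft_force: [0.1, 1.3, 5.5]
finger_gap: 11.7
```

```bash
python3 st.py
```

```text
t 14.55 [ 559.053 -109.934  107.543] yaw 1.6531 j6 -0.411 F [0.11  1.331 5.459] M [ 0.182 -0.154  0.238] tau6 -0.464 gap 11.71 tilt [ 0.002 -0.   ]
```

```bash
python3 - <<'E'
from h import *
i=get_image("side")[:,:,::-1]
cv2.imwrite("pics/side6c.png",cv2.resize(i[185:250,270:340],None,fx=8,fy=8,interpolation=cv2.INTER_CUBIC))
j=cv2.imread("pics/side3.png");cv2.imwrite("pics/side36.png",np.hstack([cv2.resize(k[215:250,285:335],None,fx=8,fy=8,interpolation=cv2.INTER_CUBIC) for k in (j,i)]))
E
```

```text
(no output)
```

View pics/side36.png

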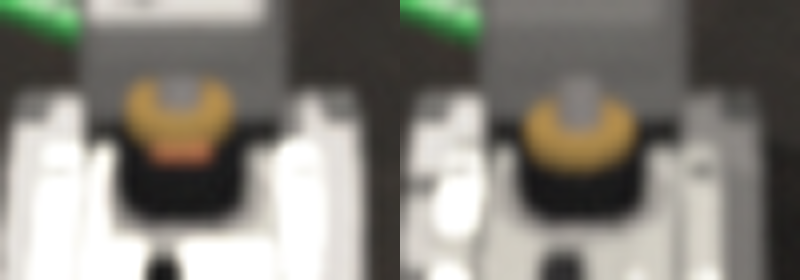

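The foot (brass, at about (578,145) in the right half) has come well down and now hides the copper. It is near contact, so I'll go in smaller calls at the same speed.

>>> {"api": "apply_moves", "payload": {"targets": [0.0,0,0,0,0,0,0.05,0.0,0,0,0,0,0,0.05,0.0,0,0,0,0,0,0.05]}}

```text
time: 14.9
tcp_pos: [559.1, -110.0, 107.6]
ee_rot: [[0.068, 0.998, 0.002], [0.998, -0.068, -0.0], [-0.0, 0.002, -1.0]]
ft_force: [-0.0, 1.6, 4.0]
finger_gap: 11.8
```

```bash
python3 st.py
```

```text
t 14.90 [ 559.082 -109.953  107.571] yaw 1.5031 j6 -0.261 F [-0.049  1.578  4.029] M [ 0.202 -0.198  0.219] tau6 -0.465 gap 11.78 tilt [ 0.002 -0.   ]
```

>>> {"api": "apply_moves", "payload": {"targets": [0.0,0,0,0,0,0,0.05,0.0,0,0,0,0,0,0.05,0.0,0,0,0,0,0,0.05]}}

```text
time: 15.2
tcp_pos: [559.1, -110.0, 107.5]
ee_rot: [[0.216, 0.976, 0.002], [0.976, -0.216, -0.0], [0.0, 0.002, -1.0]]
ft_force: [0.8, 1.5, 4.7]
finger_gap: 11.4
```

```bash
python3 st.py
```

```text
t 15.20 [ 559.111 -109.973  107.536] yaw 1.3532 j6 -0.111 F [0.82  1.452 4.713] M [ 0.181 -0.138  0.207] tau6 -0.387 gap 11.43 tilt [ 0.002 -0.   ]
```

>>> {"api": "apply_moves", "payload": {"targets": [0.0,0,0,0,0,0,0]}}

```text
time: 15.3
tcp_pos: [559.1, -110.0, 107.6]
ee_rot: [[0.215, 0.977, 0.002], [0.977, -0.215, -0.0], [0.0, 0.002, -1.0]]
ft_force: [1.3, 1.6, 5.4]
finger_gap: 12.0
```

```bash
python3 st.py; python3 - <<'E'
from h import *
r=[]
for k in range(6):
    get_image("wrist"); s=arm.state(); r.append([s["time"],s["torque"][2],s["tau"][5],s["joint_positions"][5]])
print(np.array(r)); print(np.mean(r,0))
E
```

```text
t 15.30 [ 559.094 -109.956  107.565] yaw 1.3537 j6 -0.112 F [1.27  1.639 5.366] M [ 0.188 -0.164  0.129] tau6 0.569 gap 11.99 tilt [ 0.002 -0.   ]
[[15.35   0.081  0.211 -0.113]
 [15.4    0.069  0.098 -0.113]
 [15.45   0.122  0.075 -0.113]
 [15.5    0.008  0.072 -0.113]
 [15.55   0.019  0.071 -0.113]
 [15.6    0.057  0.071 -0.113]]
[15.475  0.059  0.1   -0.113]
```

tau6 rose by +0.08 during that last call, which is probably first contact. At rest the torque relaxes, so it has to be read while moving. I'll go on at the same speed, one row at a time.

>>> {"api": "apply_moves", "payload": {"targets": [0.0,0,0,0,0,0,0.05]}}

```text
time: 15.7
tcp_pos: [559.1, -110.0, 107.6]
ee_rot: [[0.263, 0.965, 0.002], [0.965, -0.263, -0.0], [0.0, 0.002, -1.0]]
ft_force: [0.8, 1.1, 5.0]
finger_gap: 12.1
```

```bash
python3 st.py
```

```text
t 15.70 [ 559.119 -109.967  107.576] yaw 1.3046 j6 -0.063 F [0.762 1.07  4.952] M [ 0.175 -0.186  0.326] tau6 -0.803 gap 12.10 tilt [ 0.002 -0.   ]
```

>>> {"api": "apply_moves", "payload": {"targets": [0.0,0,0,0,0,0,0.05]}}

```text
time: 15.8
tcp_pos: [559.1, -110.0, 107.6]
ee_rot: [[0.312, 0.95, 0.002], [0.95, -0.312, -0.0], [0.0, 0.002, -1.0]]
ft_force: [1.3, 2.1, 5.8]
finger_gap: 11.9
```

```bash
python3 st.py
```

```text
t 15.80 [ 559.13  -109.975  107.558] yaw 1.2533 j6 -0.012 F [1.327 2.105 5.754] M [ 0.17  -0.182  0.244] tau6 -0.392 gap 11.88 tilt [ 0.002 -0.   ]
```

>>> {"api": "apply_moves", "payload": {"targets": [0.0,0,0,0,0,0,0.05]}}

```text
time: 15.9
tcp_pos: [559.1, -110.0, 107.6]
ee_rot: [[0.359, 0.933, 0.002], [0.933, -0.359, -0.0], [0.0, 0.002, -1.0]]
ft_force: [1.6, 0.8, 4.8]
finger_gap: 11.5
```

```bash
python3 st.py
```

```text
t 15.90 [ 559.135 -109.954  107.566] yaw 1.2033 j6 0.039 F [1.592 0.813 4.813] M [ 0.169 -0.209  0.277] tau6 -0.357 gap 11.52 tilt [ 0.002 -0.   ]
```

>>> {"api": "apply_moves", "payload": {"targets": [0.0,0,0,0,0,0,0.05]}}

```text
time: 16.0
tcp_pos: [559.1, -110.0, 107.6]
ee_rot: [[0.405, 0.914, 0.002], [0.914, -0.405, -0.0], [0.0, 0.002, -1.0]]
ft_force: [0.9, 0.7, 4.5]
finger_gap: 11.8
```

```bash
python3 st.py
```

```text
t 16.00 [ 559.133 -109.968  107.553] yaw 1.1533 j6 0.089 F [0.894 0.744 4.488] M [ 0.162 -0.179  0.346] tau6 -0.352 gap 11.82 tilt [ 0.002 -0.   ]
```

>>> {"api": "apply_moves", "payload": {"targets": [0.0,0,0,0,0,0,0.05]}}

```text
time: 16.1
tcp_pos: [559.2, -110.0, 107.6]
ee_rot: [[0.451, 0.893, 0.002], [0.893, -0.451, -0.0], [0.001, 0.002, -1.0]]
ft_force: [0.7, 0.7, 4.6]
finger_gap: 12.0
```

```bash
python3 st.py
```

```text
t 16.10 [ 559.152 -109.995  107.559] yaw 1.1033 j6 0.139 F [0.745 0.707 4.566] M [ 0.221 -0.185  0.315] tau6 -0.348 gap 11.98 tilt [ 0.002 -0.   ]
```

The slope has dropped to 0.004 N m per row, which is the 0.08 N m/rad slip slope. Mz averages about 0.31 over the last three readings, up from 0.19 when free. The clutch has slipped, so I'll stop, let go and rise.

>>> {"api": "apply_moves", "payload": {"targets": [0.04,0,0,0,0,0,0,0.04,0,0,0,0,0,0,0.04,0,0,0,0,0,0,0.04,0,0,0,0,0,0,0.045,0,0,-0.03,0,0,0,0.05,0,0,-0.04,0,0,0,0.05,0,0,-0.03,0,0,0,0.05,0,0,0,0,0,0]}}

```text
time: 16.9
tcp_pos: [560.5, -110.7, 211.3]
ee_rot: [[0.449, 0.893, 0.008], [0.893, -0.449, -0.003], [0.001, 0.009, -1.0]]
ft_force: [-0.2, -0.1, 0.7]
finger_gap: 50.2
```

```bash
python3 st.py; python3 - <<'E'
from h import *
i=get_image("wrist")[:,:,::-1];cv2.imwrite("pics/w7.png",i)
i=get_image("side")[:,:,::-1];cv2.imwrite("pics/side7.png",i)
cv2.imwrite("pics/side7c.png",cv2.resize(i[175:315,230:410],None,fx=4.2,fy=4.2,interpolation=cv2.INTER_CUBIC))
E
```

```text
t 16.90 [ 560.524 -110.743  211.325] yaw 1.1051 j6 0.137 F [-0.186 -0.07   0.697] M [-0.048 -0.117 -0.007] tau6 0.000 gap 50.23 tilt [ 0.008 -0.003]
```

View pics/side7c.png

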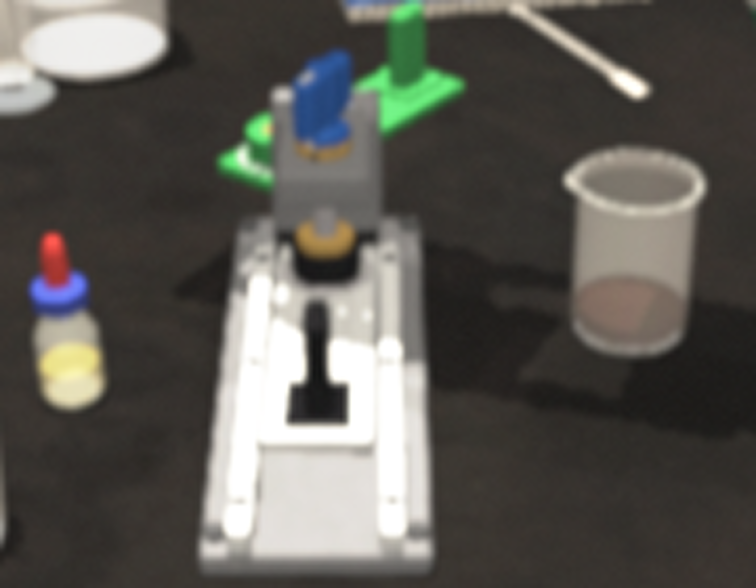

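View pics/w7.png

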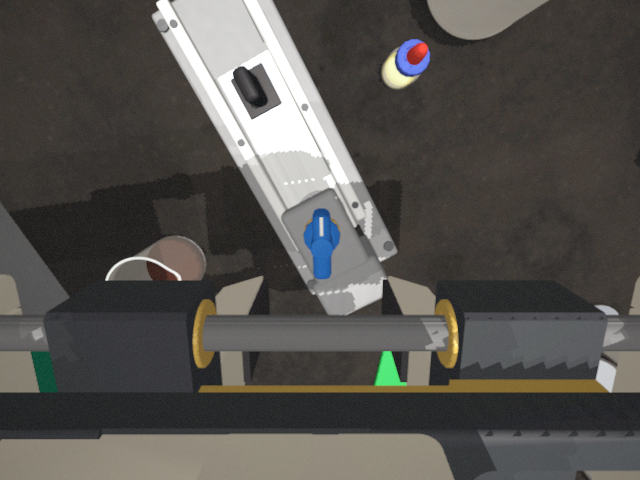

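The foot sits on the sample (side crop 325,237), the wing stayed where I left it (w7 at (322,243), white mark up), and the tray's rear edge is unchanged at about (318,443). The beaker and dropper stand where they were, and the gripper is clear. Handing in.

```bash
python3 - <<'E'
from station import arm
print(arm.hand_in())
E
```

```text
the job is handed in; nothing more can be done
None
```

I slid the tray fully home, clamped the sample by turning the thumbscrew clockwise to the clutch's first slip, then let go and handed the job in. It took about 17 s of the 72 s allowed.

- **Tray:** I pinched the tab and slid the tray 54 mm, until it stopped with the force rising to 18.7 N. The rear edge then measured y = 34.2 mm, matching the expected 34.2 mm. The side camera read about 3 mm further out, but it puts the base end out by about the same. It was unchanged in the last side view.
- **Clamping:** I turned the thumbscrew about 2.9 rad in one grasp. The torque rose from about 0.19 N m (free turning) to about 0.31 N m (mean of the last three readings). Its slope then fell to the 0.08 N m/rad expected when the clutch slips. I stopped there, about 0.1 rad into the slip by the slope or up to 0.2 rad by the joint torque level.
- **Last pictures:** The foot is on the sample, the knob stayed where I left it, and the gripper is clear. The beaker and dropper bottle have not moved. The vial was only partly in those views, but the gripper kept well clear of it.

**Less certain:** The wrist torque is noisy (about 0.03 N m), and its readings do not agree exactly with the joint torque on where contact began. I identified the slip from the torque alone and did not see the collar stand still.

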